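# Close up a stock row against the shelf stop

## Robot

A 6-joint arm with a two-finger parallel gripper is mounted at the origin on the work surface. World frame = base frame: x ahead of the robot, y to its left, z up, the work surface at z = 0. Lengths are in mm, angles in rad, forces in N, time in s.
With the tool pointing down it reaches from about 275 to 1000 mm from the base axis. Payload 8.4 kg.
Tool frame: the origin (TCP) lies midway between the tips of the shut fingers; the grasp point (between the pads) lies 19 mm behind it; z points along the fingers, y is the line along which they close (so a half turn about z gives the same grasp; the last joint's range is limited). The gripper opens to 85 mm and grips with 20 to 120 N. Pads are 22 mm wide; open, the fingers measure 114 mm over their backs; the gripper's body (76 mm by 85 mm) begins 54 mm behind the grasp point. The pads swing forward as they close: fully open they stand 13 mm farther back than shut.
Start: joints at [-1.17, 0.353, 1.633, -0, 1.155, -0.002], TCP at [244.996, -574.982, 231.281] pointing down, gripper open.
Joint ranges: [-2.63, 2.63], [-0.92, 2.1], [0.06, 2.66], [-1.3, 4.44], [0, 2.69], [-3.02, 3.02]. Speed limits (rad/s): [2.22, 2.22, 2.79, 3.14, 3.14, 3.14].

## Interface

Orientations are given as [roll, pitch, yaw] about the fixed x, y, z axes, in that order (R = Rz(yaw) Ry(pitch) Rx(roll)).
In Python, from rig import monitor, imaging, r gives the robot as it stands.
- The arm moves only by the tool drive_tool, never from a script. Its argument "plan" is a list of rows, each an object of numbers: "x", "y", "z": the shift along the tool's x, y, z in units of 50 mm (1.0 is 50 mm); "ax", "ay", "az": the turn, a rotation vector about the tool's x, y, z in units of 6 degrees (1.0 is 6 degrees); "hand": the finger opening in mm, from 0 to 85.4. In form: [{"x": .., "y": .., "z": .., "ax": .., "ay": .., "az": .., "hand": ..}, ...]. A call has 1 to 8 rows; each row is the pose to reach, as a shift and turn from the pose commanded when the call began, along the tool's axes at that moment; what a row does not reach only later rows make up. A row lasts 1/10 s, in which the tool goes at most 50 mm and 8.59 degrees, less where a joint would pass 70% of its speed; a pose out of reach is approached as far as the arm can. A call with a gripper value outside its range is refused whole. The fingers move at their own pace and stop on an object; "grip_force" is the grip in N (left out, the last holds). Time passes only in rows, so rows that repeat a pose let the fingers close. It gives the time, the measured TCP pose, the force, the opening and the grip force at its end, in the units of the state.
- monitor.sense(): the state, without advancing time (a new reading comes with each control period).
- imaging.grab_frame(name): name is "scene" or "top" or "wrist"; returns the picture (480x640x3 uint8, red, green, blue); there is no depth.
- imaging.camera_info(name): a dict with "mtx" (3x3 intrinsics, pixels), "R" (3x3) and "t" (3): a world point X has camera coordinates R X + t. Camera axes: x right, y down, z forward; pixel columns grow to the right and rows downward; lengths in mm; the calibration is good to about 2 mm. The wrist camera is an equidistant fisheye: a pixel r from the principal point sees the ray r / f radians off the axis. A picture is of the moment at which its call begins: read the wrist's pose just before it. camera_info takes no time and is no camera call; for the wrist camera it gives the pose at the moment of the call.
- r.sign_off(): hands the job in; it is judged then, once.
The state is a dict: "clock": time; "qpos": joint angles; "qvel": joint speeds; "joint_efforts": joint torques, N m; "eef_pos": TCP position; "tcp_rot": TCP orientation; "contact_force": force on the tool from outside, world axes, zero at the start; "wrist_torque": the same for the moment, N m; "opening": opening from 0.0 (shut) to 1.0 (fully open); "grasp_force": force on a finger pad.
Only numpy, scipy, OpenCV 4.12 (cv2) and the standard library are available. Lean on these libraries where they do the work, as an engineer would, in place of code of your own. Each camera call takes 0.05 s, during which the arm holds its last target. There are 200 camera calls.

## Task

Without grasping or lifting anything, push the cardboard carton along the surface into the corner of the steel stop, so that it sits flat against both the long rail and the short end plate. Then push the wide squat jar against the rail and along it until it also touches the carton. Slide both upright on the surface, and leave the other goods where they stand.

Things in the scene. Friction and masses are not known exactly. Their poses are not given: they have to be found in the camera images.
- stop: fixed L-shaped steel stop, bars 12 mm thick, 40 mm tall. Origin: its inside corner, at table level; z up, x away from the robot (yaw -0.05 to 0.25). The long rail's face is the plane x = 0, from the corner 460 mm along -y; the end plate's face is the plane y = 0, from the corner 130 mm along -x: the corner is at the rail's left end seen from the robot. Stock goes at x<0, y<0
- carton: closed rigid cardboard carton with a paper band, 0.4 to 0.75 kg, 100 (x) by 140 (y) by 70 mm tall, loose. Origin: centre of its underside, z up. Starts clear of the stop, askew to it by up to 0.25 rad; its +x side goes to the rail, its +y end to the end plate. Slides with about 2 to 6 N; too wide to grasp
- jar: wide squat amber jar, yellow lid, 0.35 to 0.7 kg, loose, round: 96 mm across up to 56 mm height, lid 92 mm across, 77 mm tall in all. Origin: centre of its underside, z up. Starts right of the carton (further along the stop's -y), short of the rail. Smooth: slides with 1 to 3 N; too wide to grasp
- tin: bystander, leave alone: small round steel tin, 52 mm across, 54 mm tall, standing in front of the row, between the carton and the jar. Origin: centre of its underside
- small_jar: bystander, leave alone: small amber jar with yellow lid, 64 mm across, 60 mm tall, standing behind the rail. Origin: centre of its underside
- small_box: bystander, leave alone: small upright cardboard box 45 x 70 x 80 mm tall, standing behind the rail. Origin: centre of its underside
- tape: bystander, leave alone: cardboard ring (tape core) lying flat, 100 mm across, 48 mm tall, to the right. Origin: centre of its underside
- bottle: bystander, leave alone: amber sauce bottle, 62 mm across, 190 mm tall, standing to the left, beyond the end plate. Origin: centre of its underside
- scraper: bystander, leave alone: label scraper lying flat, 165 mm long, 45 mm wide, 16 mm tall, to the left. Origin on its underside, 95 mm from the handle's end; its x points to the blade
Things that resemble listed ones, but are neither listed nor needed, are in the scene too. Leave any black, pink or purple look-alike of the jar alone.

How it is judged (in metres and radians):
On the way, in this order (a step that is already met when the one before it is completed fails the run):
1. the carton stands flat in the corner of the stop (x of carton in the frame of stop between -0.056 and -0.044 m and y of carton in the frame of stop between -0.077 and -0.064 m and angle between the x axis of carton and the x axis of stop, either way round below 0.06 rad and height (world z) of carton below 0.006 m), for 0.2 s.
2. the jar stands against the rail and the carton, the carton still in the corner (all of step 1 and x of jar in the frame of stop between -0.055 and -0.042 m and y of jar in the frame of carton between -0.126 and -0.105 m and angle between jar's own z axis and vertical below 0.1 rad and height (world z) of jar below 0.006 m), for 0.2 s.
At the end, for the whole second after the job is handed in: Carton in the corner: middle within 6 mm of touching the rail and 7 mm of touching the end plate, under 0.06 rad from square. Jar upright, within 7 mm of touching the rail and 8 mm of touching the carton. Both on the surface, at rest; carton placed before jar (all of step 2 and linear speed of each of carton, jar below 0.01 m/s).
It fails at once if the carton or the jar is lifted (height (world z) of any of carton, jar above 0.015 m).
It fails at once if the carton or the jar is tipped (angle between any of carton, jar's own z axis and vertical above 0.25 rad).
It fails at once if other goods are moved by more than 20 mm (distance of any of tin, small_jar, small_box, tape, bottle, scraper from where it was at the start of the episode above 0.02 m).
It also fails if it takes over 72 s, if anything falls off the work surface, if the arm or the gripper's body presses on something with over 40 N, if the wrist force passes 120 N, or if a joint passes its speed limit or range.

## Working session

There is one attempt and no reset: what is moved stays moved. The work goes in short steps, Python scripts to look and compute and a tool call to move; the robot and the scene stay as the last step left them, time stands still between calls to the robot, and variables do not carry over. Pictures are saved under pics/ and viewed, at most 10 in all, crops included, and the job is handed in when it is done.

Besides the shell and the picture viewer there is one more tool, called after "Call:" in YAML: its name, and indented under it one key for each argument. drive_tool: Moves the arm, as the interface text tells. Its arguments: {"type":"object","properties":{"plan":{"type":"array","items":{"type":"object","properties":{"x":{"type":"number"},"y":{"type":"number"},"z":{"type":"number"},"ax":{"type":"number"},"ay":{"type":"number"},"az":{"type":"number"},"hand":{"type":"number"}}}},"grip_force":{"type":"number"}},"required":["plan"]}

```bash
mkdir -p pics; python3 - <<'E'
from rig import monitor, imaging, r
import cv2
for n in ("scene","top"):
    im=imaging.grab_frame(n); cv2.imwrite(f"pics/{n}0.png",im[:,:,::-1])
    c=imaging.camera_info(n); print(n,c)
print(monitor.sense())
E
```

```text
scene {'mtx': array([[577.79825127,   0.        , 327.11312356],
       [  0.        , 577.79825127, 249.05086245],
       [  0.        ,   0.        ,   1.        ]]), 'R': array([[-0.75718536,  0.65297258, -0.01723766],
       [ 0.46762968,  0.52345946, -0.71225886],
       [-0.45606229, -0.54737282, -0.7017052 ]]), 't': array([ 394.76297594, -194.86850565, 1580.58464885])}
top {'mtx': array([[542.15802641,   0.        , 320.49455665],
       [  0.        , 542.15802641, 227.05480585],
       [  0.        ,   0.        ,   1.        ]]), 'R': array([[ 0.0278207 , -0.99958989, -0.00678741],
       [-0.99692452, -0.02724758, -0.07347836],
       [ 0.07326328,  0.00881075, -0.99727371]]), 't': array([   5.63438052,  490.57612347, 1204.00984778])}
{'clock': 0.1, 'qpos': array([-1.17041863e+00,  3.53535290e-01,  1.63408018e+00,  3.11037862e-05,
        1.15520725e+00, -2.39979393e-03]), 'qvel': array([-2.31709951e-03, -1.37012996e-03, -3.70617580e-03, -2.22607268e-04,
       -7.98117776e-05, -5.37580352e-04]), 'joint_efforts': array([-2.17603636e-03, -6.06360626e+01, -3.42817855e+01, -1.23738487e-04,
        4.08260981e-03, -2.47642811e-05]), 'eef_pos': array([ 244.82228309, -574.57644597,  230.65525147]), 'tcp_rot': array([-3.14036266e+00, -3.13925412e-05,  4.02764901e-01]), 'contact_force': array([ 0.90936117,  0.45533081, -0.3059414 ]), 'wrist_torque': array([-0.00084132, -0.01850371,  0.04044595]), 'grasp_force': 0.0, 'opening': 1.000183201490535}
```

View pics/top0.png

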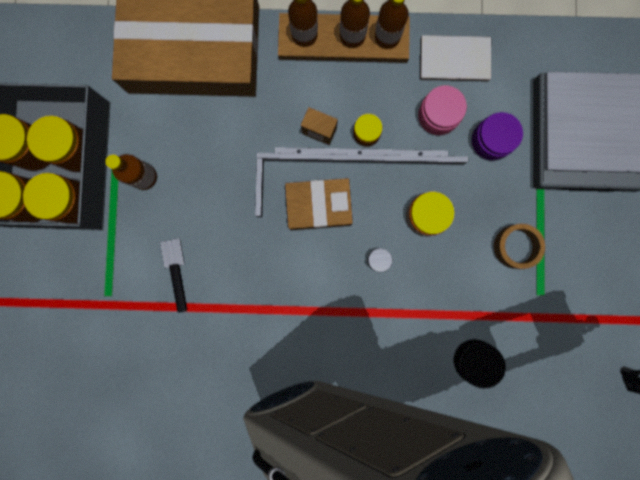

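View pics/scene0.png

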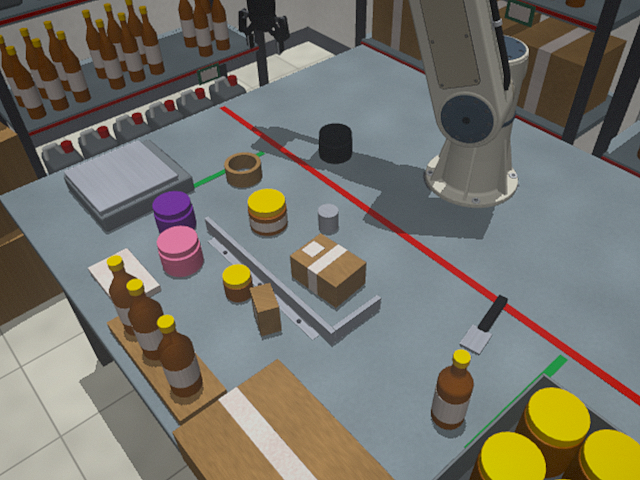

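The top view shows the stop's corner near (262,158), with the rail running right to (466,160). The carton is at (320,204), the jar's lid at (432,213), the tin at (380,260) and the tape at (521,246). Next I'll measure these.

```bash
cat > h.py <<'E'
import numpy as np, cv2
from rig import monitor, imaging, r
def cast(n,uv,z):
    c=imaging.camera_info(n); uv=np.atleast_2d(np.float64(uv))
    d=(np.c_[uv,np.ones(len(uv))]@np.linalg.inv(c["mtx"]).T)@c["R"]
    o=-c["R"].T@c["t"]
    return (o+d*((z-o[2])/d[:,2])[:,None])[:,:2]
def proj(n,X):
    c=imaging.camera_info(n); p=(c["mtx"]@(c["R"]@np.float64(X).T+c["t"][:,None])).T
    return p[:,:2]/p[:,2:]
def big(m,box):
    x0,y0,x1,y1=box; k=np.zeros_like(m); k[y0:y1,x0:x1]=m[y0:y1,x0:x1]
    cs,_=cv2.findContours(k,cv2.RETR_EXTERNAL,cv2.CHAIN_APPROX_NONE)
    return max(cs,key=cv2.contourArea)
E
python3 - <<'E'
from h import *
im=imaging.grab_frame("top"); hsv=cv2.cvtColor(im,cv2.COLOR_RGB2HSV)
yel=cv2.inRange(hsv,(22,150,120),(35,255,255))
c=big(yel,(400,180,470,250)); print("jar",cv2.fitEllipse(c),cast("top",[cv2.fitEllipse(c)[0]],77))
crop=cv2.resize(im[130:290,235:475],(0,0),fx=3.3,fy=3.3,interpolation=cv2.INTER_CUBIC)
cv2.imwrite("pics/crop1.png",crop[:,:,::-1])
print([ (p,hsv[p[1],p[0]]) for p in [(300,215),(320,200),(340,200),(380,258),(300,240),(360,154),(260,190)]])
E
```

```text
jar ((432.4411926269531, 212.41818237304688), (41.14114761352539, 41.83944320678711), 135.65292358398438) [[ 523.95803176 -220.67883384]]
[((300, 215), array([ 17, 161, 128], dtype=uint8)), ((320, 200), array([115,   9, 178], dtype=uint8)), ((340, 200), array([125,   8, 181], dtype=uint8)), ((380, 258), array([113,  26, 176], dtype=uint8)), ((300, 240), array([106,  46, 128], dtype=uint8)), ((360, 154), array([115,  28, 120], dtype=uint8)), ((260, 190), array([111,  23, 145], dtype=uint8))]
```

View pics/crop1.png

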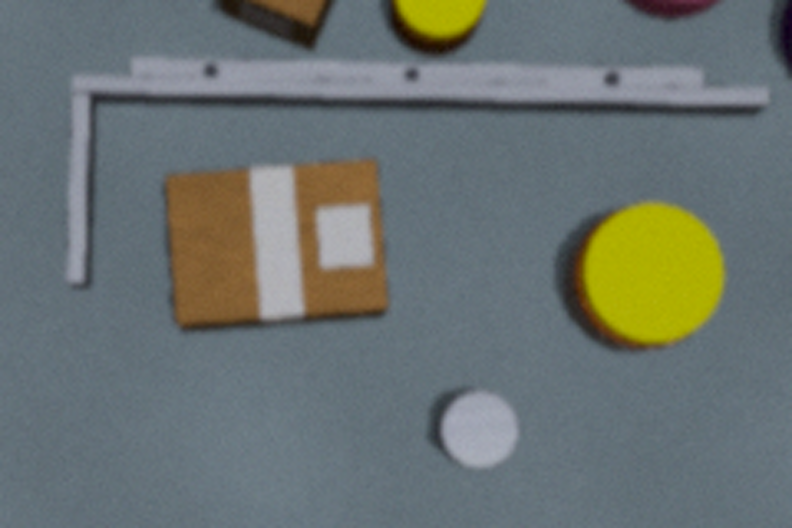

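The enlarged crop (3.3x, offset 235,130) shows:
- **Carton:** lid corners at (167,175), (377,160), (387,310) and (180,327).
- **Rail:** inner top edge runs from (92,96) to (768,106).
- **End plate:** inner edge ends at (87,284).
- **Tin:** at (479,429).

```bash
python3 - <<'E'
from h import *
im=imaging.grab_frame("top"); hsv=cv2.cvtColor(im,cv2.COLOR_RGB2HSV)
f=lambda P:np.float64(P)/3.3+[235,130]-0.35
C=cast("top",f([(167,175),(377,160),(387,310),(180,327)]),70)
m=C.mean(0); e=C[0]-C[1]+C[3]-C[2]; yaw=np.arctan2(-e[0],e[1])
L=cast("top",f([(92,96),(768,106),(87,284)]),40)
d=L[0]-L[1]; ys=np.arctan2(-d[0],d[1]); d2=L[0]-L[2]
print("carton",m,"yaw",yaw,"sizes",np.linalg.norm(e)/2,np.linalg.norm(C[0]-C[3]))
print("stop",L,"yaw rail",ys,"plate",np.arctan2(d2[1],d2[0]),np.linalg.norm(d),np.linalg.norm(d2))
print("tin",cast("top",f([(479,429)]),54))
R=np.array([[np.cos(ys),-np.sin(ys)],[np.sin(ys),np.cos(ys)]])
jar=cast("top",[(432.4,212.4)],77)[0]
for n,p in [("carton",m),("jar",jar),("tin",cast("top",f([(479,429)]),54)[0])]: print(n,"in stop",R.T@(p-L[0]))
# brown contour via minAreaRect
c=big(cv2.inRange(hsv,(10,90,60),(24,255,255)),(275,165,365,245)); b=cv2.boxPoints(cv2.minAreaRect(c)); print(cast("top",b,70), cast("top",b,70).mean(0))
E
```

```text
carton [538.05574213  23.78739229] yaw 0.10403626847539967 sizes 137.20054383949218 100.70275817669634
stop [[ 638.18082525  152.78682029]
 [ 643.43721197 -304.29185695]
 [ 510.24424501  151.58530336]] yaw rail 0.011499453558186334 plate 0.009391228156591387 457.10890036840743 127.94222214415284
tin [[ 420.01688174 -112.16731711]]
carton in stop [-101.60185329 -127.83954045]
jar in stop [-118.47196476 -372.0391634 ]
tin in stop [-221.19627959 -262.42790833]
[[579.93435744  99.57820071]
 [585.58336396  45.56538026]
 [485.58327421  34.98452921]
 [479.96462983  88.65643825]] [532.76640636  67.19613711]
```

```bash
cat >> h.py <<'E'
K=np.array([638.2,152.8]); YS=0.0105
RS=np.array([[np.cos(YS),-np.sin(YS)],[np.sin(YS),np.cos(YS)]])
def go(sx,sy,z,yaw):
    "stop-frame target (yaw relative to stop) -> tool units from here"
    s=monitor.sense(); p=s["eef_pos"]; w=s["tcp_rot"][2]
    d=np.r_[K+RS@[sx,sy],z]-p
    a=(yaw+YS-w+np.pi)%(2*np.pi)-np.pi
    print("x %.2f y %.2f z %.2f az %.2f"%((np.cos(w)*d[0]+np.sin(w)*d[1])/50,(np.sin(w)*d[0]-np.cos(w)*d[1])/50,-d[2]/50,-np.degrees(a)/6),"stop",RS.T@(p[:2]-K),"rot",s["tcp_rot"],"F",s["contact_force"],"t",s["clock"],"open",s["opening"])
E
python3 -c "
from h import *
go(-195,-128,230,0)"
```

```text
x 8.36 y -9.43 z 0.02 az 3.75 stop [-400.95293975 -723.35083559] rot [-3.14069900e+00  2.40661352e-05  4.02819706e-01] F [-0.02473655 -0.53440317  0.27112685] t 0.2 open 1.000339223992912
```

Call:
drive_tool:
  plan:
    - {"x":0.6,"y":-0.7,"az":0.3,"hand":70}
    - {"x":1.2,"y":-1.4,"az":0.6,"hand":70}
    - {"x":1.8,"y":-2.1,"az":1.0,"hand":70}
    - {"x":2.4,"y":-2.8,"az":1.4,"hand":70}
    - {"x":3.0,"y":-3.5,"az":1.8,"hand":70}
    - {"x":3.6,"y":-4.2,"az":2.2,"hand":70}
    - {"x":4.2,"y":-4.8,"az":2.6,"hand":70}
    - {"x":4.2,"y":-4.8,"az":2.6,"hand":70}

```text
invalid input
```

```bash
python3 -c "
from h import *
go(-195,-128,230,0)"
```

```text
x 8.36 y -9.43 z 0.02 az 3.75 stop [-400.95293975 -723.35083559] rot [-3.14069900e+00  2.40661352e-05  4.02819706e-01] F [-0.02473655 -0.53440317  0.27112685] t 0.2 open 1.000339223992912
```

Call:
drive_tool:
  plan:
    - {"x":0.6,"y":-0.7,"z":0,"ax":0,"ay":0,"az":0.3,"hand":70}
    - {"x":1.2,"y":-1.4,"z":0,"ax":0,"ay":0,"az":0.6,"hand":70}
    - {"x":1.8,"y":-2.1,"z":0,"ax":0,"ay":0,"az":1.0,"hand":70}
    - {"x":2.4,"y":-2.8,"z":0,"ax":0,"ay":0,"az":1.4,"hand":70}
    - {"x":3.0,"y":-3.5,"z":0,"ax":0,"ay":0,"az":1.8,"hand":70}
    - {"x":3.6,"y":-4.2,"z":0,"ax":0,"ay":0,"az":2.2,"hand":70}
    - {"x":4.2,"y":-4.8,"z":0,"ax":0,"ay":0,"az":2.6,"hand":70}
    - {"x":4.2,"y":-4.8,"z":0,"ax":0,"ay":0,"az":2.6,"hand":70}

```text
clock: 1.0
eef_pos: [344.9, -267.9, 231.2]
tcp_rot: [-3.14, -0.0, 0.133]
contact_force: [-0.8, -0.1, 0.2]
opening: 0.817
grasp_force: 0.0
```

```bash
python3 -c "
from h import *
go(-195,-128,230,0)"
```

```text
x 2.75 y -5.50 z 0.02 az 1.17 stop [-297.73023854 -417.63628208] rot [-3.14012531e+00 -2.97613163e-04  1.32775755e-01] F [-0.82062972 -0.08628574  0.15468056] t 1.0 open 0.8171503589963666
```

Call:
drive_tool:
  plan:
    - {"x":0.4,"y":-0.8,"z":0,"ax":0,"ay":0,"az":0.2,"hand":70}
    - {"x":0.8,"y":-1.6,"z":0,"ax":0,"ay":0,"az":0.4,"hand":70}
    - {"x":1.2,"y":-2.4,"z":0,"ax":0,"ay":0,"az":0.6,"hand":70}
    - {"x":1.6,"y":-3.2,"z":0,"ax":0,"ay":0,"az":0.8,"hand":70}
    - {"x":2.0,"y":-4.0,"z":0,"ax":0,"ay":0,"az":1.0,"hand":70}
    - {"x":2.4,"y":-4.8,"z":0,"ax":0,"ay":0,"az":1.17,"hand":70}
    - {"x":2.75,"y":-5.5,"z":0,"ax":0,"ay":0,"az":1.17,"hand":70}
    - {"x":2.75,"y":-5.5,"z":0,"ax":0,"ay":0,"az":1.17,"hand":70}

```text
clock: 1.8
eef_pos: [446.3, 21.7, 231.5]
tcp_rot: [-3.141, -0.001, 0.012]
contact_force: [0.1, 0.0, 0.0]
opening: 0.816
grasp_force: 0.0
```

```bash
python3 -c "
from h import *
go(-195,-128,18,0)"
```

```text
x -0.04 y -0.02 z 4.27 az 0.01 stop [-193.24625136 -129.03820628] rot [-3.14065320e+00 -1.29113886e-03  1.19414392e-02] F [0.1320036  0.03354354 0.00231476] t 1.8 open 0.8160006362338305
```

Call:
drive_tool:
  plan:
    - {"x":0,"y":0,"z":0.8,"ax":0,"ay":0,"az":0,"hand":70}
    - {"x":0,"y":0,"z":1.6,"ax":0,"ay":0,"az":0,"hand":70}
    - {"x":0,"y":0,"z":2.4,"ax":0,"ay":0,"az":0,"hand":70}
    - {"x":0,"y":0,"z":3.2,"ax":0,"ay":0,"az":0,"hand":70}
    - {"x":0,"y":0,"z":3.8,"ax":0,"ay":0,"az":0,"hand":70}
    - {"x":0,"y":0,"z":4.25,"ax":0,"ay":0,"az":0,"hand":70}
    - {"x":0,"y":0,"z":4.25,"ax":0,"ay":0,"az":0,"hand":70}

```text
clock: 2.5
eef_pos: [442.6, 17.6, 16.4]
tcp_rot: [3.141, 0.005, 0.008]
contact_force: [-0.5, -0.6, -0.0]
opening: 0.82
grasp_force: 0.0
```

Call:
drive_tool:
  plan:
    - {"x":0.1,"y":0,"z":0,"ax":0,"ay":0,"az":0,"hand":70}
    - {"x":0.2,"y":0,"z":0,"ax":0,"ay":0,"az":0,"hand":70}
    - {"x":0.3,"y":0,"z":0,"ax":0,"ay":0,"az":0,"hand":70}
    - {"x":0.4,"y":0,"z":0,"ax":0,"ay":0,"az":0,"hand":70}
    - {"x":0.5,"y":0,"z":0,"ax":0,"ay":0,"az":0,"hand":70}
    - {"x":0.6,"y":0,"z":0,"ax":0,"ay":0,"az":0,"hand":70}
    - {"x":0.7,"y":0,"z":0,"ax":0,"ay":0,"az":0,"hand":70}
    - {"x":0.8,"y":0,"z":0,"ax":0,"ay":0,"az":0,"hand":70}

```text
clock: 3.3
eef_pos: [484.4, 19.1, 18.6]
tcp_rot: [3.142, 0.001, 0.008]
contact_force: [-2.7, -0.4, -1.0]
opening: 0.815
grasp_force: 0.0
```

```bash
python3 -c "
from h import *
go(-111,-128,18,0)
cv2.imwrite('pics/s1.png',imaging.grab_frame('scene')[100:400,150:450,::-1])"
```

```text
x 0.88 y -0.08 z 0.01 az -0.02 stop [-155.15871796 -132.10192106] rot [3.14157492e+00 1.11208236e-03 8.24180019e-03] F [-2.67220199 -0.44458555 -0.95523282] t 3.3 open 0.8152780583276288
```

View pics/s1.png

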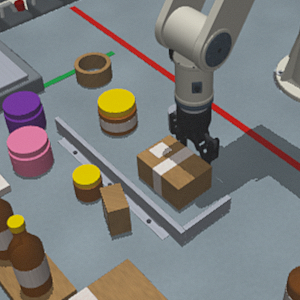

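The fingers sit flat behind the carton (crop about (180,165)) and are pushing it with about 3 N. I'll continue to the rail.

Call:
drive_tool:
  plan:
    - {"x":0.12,"y":0,"z":0,"ax":0,"ay":0,"az":0,"hand":70}
    - {"x":0.24,"y":0,"z":0,"ax":0,"ay":0,"az":0,"hand":70}
    - {"x":0.36,"y":0,"z":0,"ax":0,"ay":0,"az":0,"hand":70}
    - {"x":0.48,"y":0,"z":0,"ax":0,"ay":0,"az":0,"hand":70}
    - {"x":0.58,"y":0,"z":0,"ax":0,"ay":0,"az":0,"hand":70}
    - {"x":0.66,"y":0,"z":0,"ax":0,"ay":0,"az":0,"hand":70}
    - {"x":0.72,"y":0,"z":0,"ax":0,"ay":0,"az":0,"hand":70}
    - {"x":0.76,"y":0,"z":0,"ax":0,"ay":0,"az":0,"hand":70}

```text
clock: 4.15
eef_pos: [522.8, 19.3, 18.8]
tcp_rot: [3.142, 0.0, 0.008]
contact_force: [-3.0, -0.1, -0.5]
opening: 0.817
grasp_force: 0.0
```

Call:
drive_tool:
  plan:
    - {"x":0.03,"y":0,"z":0,"ax":0,"ay":0,"az":0,"hand":70}
    - {"x":0.06,"y":0,"z":0,"ax":0,"ay":0,"az":0,"hand":70}
    - {"x":0.06,"y":0,"z":0,"ax":0,"ay":0,"az":0,"hand":70}

```text
clock: 4.45
eef_pos: [525.9, 19.4, 18.8]
tcp_rot: [-3.142, -0.0, 0.008]
contact_force: [-1.7, -0.2, -0.9]
opening: 0.821
grasp_force: 0.0
```

Call:
drive_tool:
  plan:
    - {"x":0.03,"y":0,"z":0,"ax":0,"ay":0,"az":0,"hand":70}
    - {"x":0.06,"y":0,"z":0,"ax":0,"ay":0,"az":0,"hand":70}
    - {"x":0.06,"y":0,"z":0,"ax":0,"ay":0,"az":0,"hand":70}

```text
clock: 4.75
eef_pos: [527.0, 19.3, 18.5]
tcp_rot: [-3.142, 0.003, 0.008]
contact_force: [-7.3, -0.3, 1.7]
opening: 0.818
grasp_force: 0.0
```

Call:
drive_tool:
  plan:
    - {"x":0.02,"y":0,"z":0,"ax":0,"ay":0,"az":0,"hand":70}
    - {"x":0.04,"y":0,"z":0,"ax":0,"ay":0,"az":0,"hand":70}
    - {"x":0.04,"y":0,"z":0,"ax":0,"ay":0,"az":0,"hand":70}

```text
clock: 5.05
eef_pos: [526.9, 19.3, 17.9]
tcp_rot: [3.142, 0.007, 0.008]
contact_force: [-13.6, 0.4, 2.0]
opening: 0.82
grasp_force: 0.0
```

The carton is firm against the rail. I'll back off, rise and go to its right end.

Call:
drive_tool:
  plan:
    - {"x":-0.2,"y":0,"z":0,"ax":0,"ay":0,"az":0,"hand":70}
    - {"x":-0.6,"y":0,"z":0,"ax":0,"ay":0,"az":0,"hand":60}
    - {"x":-0.8,"y":0,"z":-0.5,"ax":0,"ay":0,"az":0,"hand":60}
    - {"x":-0.8,"y":0,"z":-1.2,"ax":0,"ay":0,"az":0,"hand":60}
    - {"x":-0.8,"y":0,"z":-2.0,"ax":0,"ay":0,"az":0,"hand":60}
    - {"x":-0.8,"y":0,"z":-2.8,"ax":0,"ay":0,"az":0,"hand":60}
    - {"x":-0.8,"y":0,"z":-2.8,"ax":0,"ay":0,"az":0,"hand":60}

```text
clock: 5.75
eef_pos: [494.9, 19.2, 164.3]
tcp_rot: [-3.141, -0.011, 0.008]
contact_force: [0.9, -0.0, -0.3]
opening: 0.702
grasp_force: 0.0
```

```bash
python3 -c "
from h import *
go(-52,-235,160,np.pi/2)
im=imaging.grab_frame('top')
cv2.imwrite('pics/t2.png',cv2.resize(im[130:290,235:475],(0,0),fx=3.3,fy=3.3,interpolation=cv2.INTER_CUBIC)[:,:,::-1])"
```

```text
x 1.86 y 2.05 z 0.09 az -15.02 stop [-144.66585641 -132.0863852 ] rot [-3.14129766 -0.01142794  0.00803291] F [ 0.86098268 -0.02201975 -0.32280948] t 5.75 open 0.702010209923277
```

View pics/t2.png

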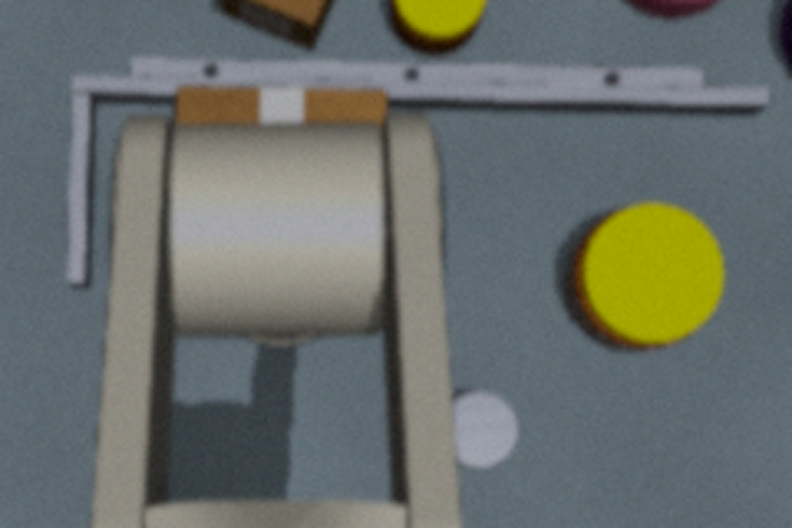

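The carton lies flat along the rail, with its lid edge from crop (177,88) to (387,88). The jar and tin have not moved.

Call:
drive_tool:
  plan:
    - {"x":0.2,"y":0.4,"z":0,"ax":0,"ay":0,"az":-1.3,"hand":60}
    - {"x":0.4,"y":0.7,"z":0,"ax":0,"ay":0,"az":-2.6,"hand":60}
    - {"x":0.7,"y":1.0,"z":0,"ax":0,"ay":0,"az":-3.9,"hand":60}
    - {"x":1.0,"y":1.3,"z":0,"ax":0,"ay":0,"az":-5.2,"hand":60}
    - {"x":1.3,"y":1.6,"z":0,"ax":0,"ay":0,"az":-6.5,"hand":60}
    - {"x":1.6,"y":1.85,"z":0,"ax":0,"ay":0,"az":-7.8,"hand":60}
    - {"x":1.86,"y":2.05,"z":0,"ax":0,"ay":0,"az":-9.1,"hand":60}
    - {"x":1.86,"y":2.05,"z":0,"ax":0,"ay":0,"az":-10.4,"hand":60}

```text
clock: 6.6
eef_pos: [585.9, -83.9, 157.4]
tcp_rot: [3.141, -0.0, 1.102]
contact_force: [1.1, -0.1, -1.2]
opening: 0.705
grasp_force: 0.0
```

```bash
python3 -c "
from h import *
go(-52,-235,160,np.pi/2)"
```

```text
x 0.05 y 0.04 z -0.05 az -4.58 stop [ -54.78851728 -236.151918  ] rot [ 3.14082757e+00 -1.82451470e-05  1.10180860e+00] F [ 1.11587415 -0.11477937 -1.21349101] t 6.6 open 0.7053095537639522
```

Call:
drive_tool:
  plan:
    - {"x":0.05,"y":0.04,"z":0,"ax":0,"ay":0,"az":-1.3,"hand":60}
    - {"x":0.05,"y":0.04,"z":0,"ax":0,"ay":0,"az":-2.6,"hand":60}
    - {"x":0.05,"y":0.04,"z":0,"ax":0,"ay":0,"az":-3.9,"hand":60}
    - {"x":0.05,"y":0.04,"z":0.5,"ax":0,"ay":0,"az":-4.58,"hand":60}
    - {"x":0.05,"y":0.04,"z":1.2,"ax":0,"ay":0,"az":-4.58,"hand":60}
    - {"x":0.05,"y":0.04,"z":1.9,"ax":0,"ay":0,"az":-4.58,"hand":60}
    - {"x":0.05,"y":0.04,"z":2.5,"ax":0,"ay":0,"az":-4.58,"hand":60}
    - {"x":0.05,"y":0.04,"z":2.7,"ax":0,"ay":0,"az":-4.58,"hand":60}

```text
clock: 7.4
eef_pos: [584.7, -81.0, 19.7]
tcp_rot: [-3.136, -0.001, 1.577]
contact_force: [-0.8, 0.6, 0.2]
opening: 0.707
grasp_force: 0.0
```

```bash
python3 -c "
from h import *
go(-52,-151,20,np.pi/2)"
```

```text
x 1.65 y 0.07 z -0.01 az -0.04 stop [ -55.91310586 -233.2460039 ] rot [-3.13626238e+00 -7.62871359e-04  1.57673490e+00] F [-0.83048619  0.58885975  0.2009137 ] t 7.4 open 0.7074050681846883
```

Call:
drive_tool:
  plan:
    - {"x":0.12,"y":0.04,"z":0,"ax":0,"ay":0,"az":0,"hand":60}
    - {"x":0.24,"y":0.06,"z":0,"ax":0,"ay":0,"az":0,"hand":60}
    - {"x":0.36,"y":0.06,"z":0,"ax":0,"ay":0,"az":0,"hand":60}
    - {"x":0.48,"y":0.06,"z":0,"ax":0,"ay":0,"az":0,"hand":60}
    - {"x":0.6,"y":0.06,"z":0,"ax":0,"ay":0,"az":0,"hand":60}
    - {"x":0.72,"y":0.06,"z":0,"ax":0,"ay":0,"az":0,"hand":60}
    - {"x":0.84,"y":0.06,"z":0,"ax":0,"ay":0,"az":0,"hand":60}
    - {"x":0.96,"y":0.06,"z":0,"ax":0,"ay":0,"az":0,"hand":60}

```text
clock: 8.2
eef_pos: [590.2, -33.0, 24.0]
tcp_rot: [3.141, 0.0, 1.577]
contact_force: [0.3, -4.7, 2.1]
opening: 0.701
grasp_force: 0.0
```

Call:
drive_tool:
  plan:
    - {"x":0.1,"y":0,"z":0,"ax":0,"ay":0,"az":0,"hand":60}
    - {"x":0.2,"y":0,"z":0,"ax":0,"ay":0,"az":0,"hand":60}
    - {"x":0.3,"y":0,"z":0,"ax":0,"ay":0,"az":0,"hand":60}
    - {"x":0.38,"y":0,"z":0,"ax":0,"ay":0,"az":0,"hand":60}
    - {"x":0.44,"y":0,"z":0,"ax":0,"ay":0,"az":0,"hand":60}
    - {"x":0.5,"y":0,"z":0,"ax":0,"ay":0,"az":0,"hand":60}
    - {"x":0.56,"y":0,"z":0,"ax":0,"ay":0,"az":0,"hand":60}
    - {"x":0.6,"y":0,"z":0,"ax":0,"ay":0,"az":0,"hand":60}

```text
clock: 9.0
eef_pos: [589.8, -3.2, 23.7]
tcp_rot: [-3.141, -0.0, 1.577]
contact_force: [-0.9, -4.9, 0.6]
opening: 0.704
grasp_force: 0.0
```

Call:
drive_tool:
  plan:
    - {"x":0.03,"y":0,"z":0,"ax":0,"ay":0,"az":0,"hand":60}
    - {"x":0.06,"y":0,"z":0,"ax":0,"ay":0,"az":0,"hand":60}
    - {"x":0.06,"y":0,"z":0,"ax":0,"ay":0,"az":0,"hand":60}

```text
clock: 9.3
eef_pos: [589.8, -0.1, 23.7]
tcp_rot: [-3.141, -0.0, 1.577]
contact_force: [-0.3, -1.6, -0.7]
opening: 0.706
grasp_force: 0.0
```

Call:
drive_tool:
  plan:
    - {"x":0.03,"y":0,"z":0,"ax":0,"ay":0,"az":0,"hand":60}
    - {"x":0.06,"y":0,"z":0,"ax":0,"ay":0,"az":0,"hand":60}
    - {"x":0.06,"y":0,"z":0,"ax":0,"ay":0,"az":0,"hand":60}

```text
clock: 9.6
eef_pos: [589.8, 2.9, 23.7]
tcp_rot: [-3.142, -0.0, 1.577]
contact_force: [0.4, -1.7, 0.1]
opening: 0.703
grasp_force: 0.0
```

Call:
drive_tool:
  plan:
    - {"x":0.02,"y":0,"z":0,"ax":0,"ay":0,"az":0,"hand":60}
    - {"x":0.04,"y":0,"z":0,"ax":0,"ay":0,"az":0,"hand":60}
    - {"x":0.04,"y":0,"z":0,"ax":0,"ay":0,"az":0,"hand":60}

```text
clock: 9.9
eef_pos: [589.8, 3.6, 23.7]
tcp_rot: [-3.141, 0.001, 1.577]
contact_force: [-0.6, -10.1, -0.4]
opening: 0.702
grasp_force: 0.0
```

The carton is against the end plate. I'll retreat and check.

Call:
drive_tool:
  plan:
    - {"x":-0.2,"y":0,"z":0,"ax":0,"ay":0,"az":0,"hand":50}
    - {"x":-0.6,"y":0,"z":0,"ax":0,"ay":0,"az":0,"hand":50}
    - {"x":-0.8,"y":0,"z":-0.5,"ax":0,"ay":0,"az":0,"hand":50}
    - {"x":-0.8,"y":0,"z":-1.2,"ax":0,"ay":0,"az":0,"hand":50}
    - {"x":-0.8,"y":0,"z":-2.0,"ax":0,"ay":0,"az":0,"hand":50}
    - {"x":-0.8,"y":0,"z":-2.8,"ax":0,"ay":0,"az":0,"hand":50}
    - {"x":-0.8,"y":0,"z":-2.8,"ax":0,"ay":0,"az":0,"hand":50}

```text
clock: 10.6
eef_pos: [593.5, -35.5, 169.4]
tcp_rot: [3.132, -0.0, 1.577]
contact_force: [0.1, -0.5, 0.6]
opening: 0.586
grasp_force: 0.0
```

```bash
python3 -c "
from h import *
go(-202,-372,163,0)"
```

```text
x -3.70 y -3.09 z 0.13 az 14.95 stop [ -46.66588963 -187.86167464] rot [ 3.13245197e+00 -5.71237716e-05  1.57653156e+00] F [ 0.08454304 -0.49601222  0.55229148] t 10.6 open 0.5863570378352471
```

Call:
drive_tool:
  plan:
    - {"x":-0.3,"y":-0.3,"z":0,"ax":0,"ay":0,"az":1.3,"hand":50}
    - {"x":-0.8,"y":-0.7,"z":0,"ax":0,"ay":0,"az":2.6,"hand":50}
    - {"x":-1.4,"y":-1.2,"z":0,"ax":0,"ay":0,"az":3.9,"hand":50}
    - {"x":-2.0,"y":-1.7,"z":0,"ax":0,"ay":0,"az":5.2,"hand":50}
    - {"x":-2.6,"y":-2.2,"z":0,"ax":0,"ay":0,"az":6.5,"hand":50}
    - {"x":-3.2,"y":-2.7,"z":0,"ax":0,"ay":0,"az":7.8,"hand":50}
    - {"x":-3.7,"y":-3.09,"z":0,"ax":0,"ay":0,"az":9.1,"hand":50}
    - {"x":-3.7,"y":-3.09,"z":0,"ax":0,"ay":0,"az":10.4,"hand":50}

```text
clock: 11.4
eef_pos: [434.2, -223.2, 163.2]
tcp_rot: [-3.141, 0.001, 0.479]
contact_force: [0.4, -0.2, 0.4]
opening: 0.586
grasp_force: 0.0
```

```bash
python3 -c "
from h import *
go(-202,-372,163,0)
im=imaging.grab_frame('top')
cv2.imwrite('pics/t3.png',cv2.resize(im[130:290,235:475],(0,0),fx=3.3,fy=3.3,interpolation=cv2.INTER_CUBIC)[:,:,::-1])"
```

```text
x 0.12 y 0.02 z 0.00 az 4.48 stop [-207.91238505 -373.82931581] rot [-3.14067813e+00  9.31955315e-04  4.79264668e-01] F [ 0.37939332 -0.16374942  0.36474064] t 11.4 open 0.5858079525166414
```

View pics/t3.png

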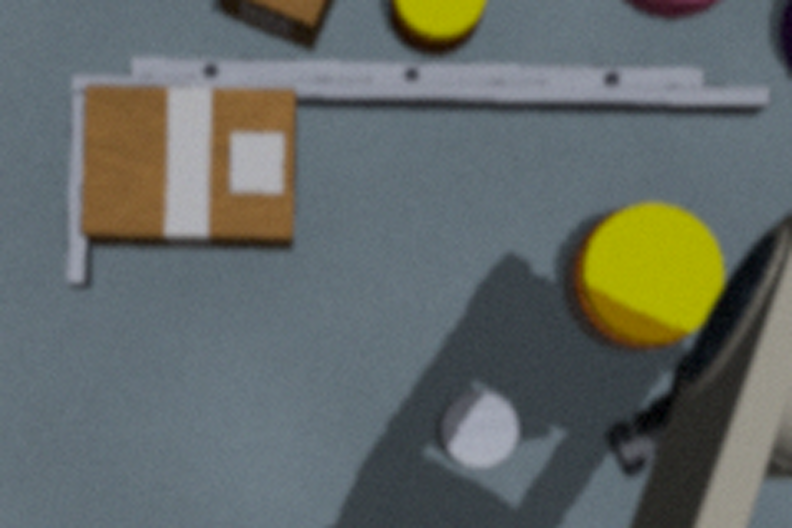

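The carton's lid spans crop (84,87) to (296,90) and (292,240), flush in the corner. The jar at (652,274) and the tin at (480,429) have not moved. Next I'll descend behind the jar.

Call:
drive_tool:
  plan:
    - {"x":0.1,"y":0.02,"z":0,"ax":0,"ay":0,"az":1.3,"hand":50}
    - {"x":0.1,"y":0.02,"z":0,"ax":0,"ay":0,"az":2.6,"hand":50}
    - {"x":0.1,"y":0.02,"z":0,"ax":0,"ay":0,"az":3.9,"hand":50}
    - {"x":0.1,"y":0.02,"z":0.5,"ax":0,"ay":0,"az":4.48,"hand":50}
    - {"x":0.1,"y":0.02,"z":1.2,"ax":0,"ay":0,"az":4.48,"hand":50}
    - {"x":0.1,"y":0.02,"z":1.9,"ax":0,"ay":0,"az":4.48,"hand":50}
    - {"x":0.1,"y":0.02,"z":2.5,"ax":0,"ay":0,"az":4.48,"hand":50}
    - {"x":0.1,"y":0.02,"z":2.9,"ax":0,"ay":0,"az":4.48,"hand":50}

```text
clock: 12.25
eef_pos: [440.8, -218.8, 16.5]
tcp_rot: [-3.14, 0.002, 0.022]
contact_force: [-0.9, -0.8, 0.0]
opening: 0.582
grasp_force: 0.0
```

```bash
python3 -c "
from h import *
go(-107,-372,18,0)"
```

```text
x 1.89 y 0.07 z -0.03 az 0.11 stop [-201.34015444 -369.5180053 ] rot [-3.14011988e+00  1.90581112e-03  2.18122971e-02] F [-0.89922879 -0.83859482  0.03205247] t 12.25 open 0.5820725926956154
```

Call:
drive_tool:
  plan:
    - {"x":0.12,"y":0.07,"z":0,"ax":0,"ay":0,"az":0.11,"hand":50}
    - {"x":0.24,"y":0.07,"z":0,"ax":0,"ay":0,"az":0.11,"hand":50}
    - {"x":0.36,"y":0.07,"z":0,"ax":0,"ay":0,"az":0.11,"hand":50}
    - {"x":0.48,"y":0.07,"z":0,"ax":0,"ay":0,"az":0.11,"hand":50}
    - {"x":0.6,"y":0.07,"z":0,"ax":0,"ay":0,"az":0.11,"hand":50}
    - {"x":0.72,"y":0.07,"z":0,"ax":0,"ay":0,"az":0.11,"hand":50}
    - {"x":0.84,"y":0.07,"z":0,"ax":0,"ay":0,"az":0.11,"hand":50}
    - {"x":0.96,"y":0.07,"z":0,"ax":0,"ay":0,"az":0.11,"hand":50}

```text
clock: 13.05
eef_pos: [489.8, -222.3, 18.9]
tcp_rot: [-3.141, 0.0, 0.007]
contact_force: [-3.1, 0.8, 2.6]
opening: 0.586
grasp_force: 1.9
```

Call:
drive_tool:
  plan:
    - {"x":0.12,"y":0,"z":0,"ax":0,"ay":0,"az":0,"hand":50}
    - {"x":0.24,"y":0,"z":0,"ax":0,"ay":0,"az":0,"hand":50}
    - {"x":0.36,"y":0,"z":0,"ax":0,"ay":0,"az":0,"hand":50}
    - {"x":0.48,"y":0,"z":0,"ax":0,"ay":0,"az":0,"hand":50}
    - {"x":0.6,"y":0,"z":0,"ax":0,"ay":0,"az":0,"hand":50}
    - {"x":0.7,"y":0,"z":0,"ax":0,"ay":0,"az":0,"hand":50}
    - {"x":0.78,"y":0,"z":0,"ax":0,"ay":0,"az":0,"hand":50}
    - {"x":0.84,"y":0,"z":0,"ax":0,"ay":0,"az":0,"hand":50}

```text
clock: 13.85
eef_pos: [532.0, -222.1, 18.7]
tcp_rot: [-3.142, 0.0, 0.007]
contact_force: [-3.0, 0.3, 1.9]
opening: 0.583
grasp_force: 1.9
```

```bash
python3 -c "
from h import *
go(-100,-372,18,0)"
```

```text
x 0.20 y -0.04 z 0.01 az -0.03 stop [-110.12640159 -373.78379372] rot [-3.14159004e+00  2.50060367e-05  7.06296602e-03] F [-3.04019316  0.28380313  1.86092411] t 13.85 open 0.5831179519275413
```

Call:
drive_tool:
  plan:
    - {"x":0.06,"y":0,"z":0,"ax":0,"ay":0,"az":0,"hand":50}
    - {"x":0.11,"y":0,"z":0,"ax":0,"ay":0,"az":0,"hand":50}
    - {"x":0.15,"y":0,"z":0,"ax":0,"ay":0,"az":0,"hand":50}
    - {"x":0.15,"y":0,"z":0,"ax":0,"ay":0,"az":0,"hand":50}

```text
clock: 14.25
eef_pos: [539.6, -222.1, 18.8]
tcp_rot: [3.141, -0.001, 0.007]
contact_force: [-1.6, 0.3, -0.1]
opening: 0.585
grasp_force: 0.8
```

Call:
drive_tool:
  plan:
    - {"x":0.03,"y":0,"z":0,"ax":0,"ay":0,"az":0,"hand":50}
    - {"x":0.06,"y":0,"z":0,"ax":0,"ay":0,"az":0,"hand":50}
    - {"x":0.06,"y":0,"z":0,"ax":0,"ay":0,"az":0,"hand":50}

```text
clock: 14.55
eef_pos: [542.4, -222.1, 18.8]
tcp_rot: [3.142, -0.0, 0.007]
contact_force: [-1.8, -0.7, 0.5]
opening: 0.585
grasp_force: 1.1
```

Call:
drive_tool:
  plan:
    - {"x":0.03,"y":0,"z":0,"ax":0,"ay":0,"az":0,"hand":50}
    - {"x":0.06,"y":0,"z":0,"ax":0,"ay":0,"az":0,"hand":50}
    - {"x":0.06,"y":0,"z":0,"ax":0,"ay":0,"az":0,"hand":50}

```text
clock: 14.85
eef_pos: [542.7, -221.9, 18.4]
tcp_rot: [-3.141, 0.005, 0.007]
contact_force: [-11.6, -2.2, 7.4]
opening: 0.583
grasp_force: 5.6
```

Call:
drive_tool:
  plan:
    - {"x":0.02,"y":0,"z":0,"ax":0,"ay":0,"az":0,"hand":50}
    - {"x":0.04,"y":0,"z":0,"ax":0,"ay":0,"az":0,"hand":50}
    - {"x":0.04,"y":0,"z":0,"ax":0,"ay":0,"az":0,"hand":50}

```text
clock: 15.15
eef_pos: [542.7, -221.8, 18.1]
tcp_rot: [-3.14, 0.008, 0.007]
contact_force: [-19.0, -3.7, 9.4]
opening: 0.585
grasp_force: 7.8
```

The jar is at the rail. I'll retreat and go to its right side.

Call:
drive_tool:
  plan:
    - {"x":-0.2,"y":0,"z":0,"ax":0,"ay":0,"az":0,"hand":50}
    - {"x":-0.6,"y":0,"z":0,"ax":0,"ay":0,"az":0,"hand":50}
    - {"x":-1.0,"y":0,"z":-0.5,"ax":0,"ay":0,"az":0,"hand":40}
    - {"x":-1.0,"y":0,"z":-1.2,"ax":0,"ay":0,"az":0,"hand":40}
    - {"x":-1.0,"y":0,"z":-2.0,"ax":0,"ay":0,"az":0,"hand":40}
    - {"x":-1.0,"y":0,"z":-2.8,"ax":0,"ay":0,"az":0,"hand":40}
    - {"x":-1.0,"y":0,"z":-2.8,"ax":0,"ay":0,"az":0,"hand":40}

```text
clock: 15.85
eef_pos: [501.0, -224.0, 164.4]
tcp_rot: [3.137, -0.01, 0.007]
contact_force: [1.0, 0.5, 0.1]
opening: 0.468
grasp_force: 0.0
```

```bash
python3 -c "
from h import *
im=imaging.grab_frame('top'); hsv=cv2.cvtColor(im,cv2.COLOR_RGB2HSV)
e=cv2.fitEllipse(big(cv2.inRange(hsv,(22,150,120),(35,255,255)),(400,160,470,250)));print(e)
print('jar',RS.T@(cast('top',[e[0]],77)[0]-K))
go(-49,-452,163,np.pi/2)"
```

```text
((431.89337158203125, 178.6383819580078), (36.67704391479492, 40.7597770690918), 26.676254272460938)
jar [ -44.98784439 -370.92012328]
x 1.88 y 1.54 z -0.02 az -15.03 stop [-142.55193898 -374.67282815] rot [ 3.13872898 -0.0068966   0.00690906] F [-0.09638473 -0.7056805   0.16710922] t 15.9 open 0.4692918869438149
```

Call:
drive_tool:
  plan:
    - {"x":0.2,"y":0.3,"z":0,"ax":0,"ay":0,"az":-1.3,"hand":40}
    - {"x":0.4,"y":0.6,"z":0,"ax":0,"ay":0,"az":-2.6,"hand":40}
    - {"x":0.7,"y":0.9,"z":0,"ax":0,"ay":0,"az":-3.9,"hand":40}
    - {"x":1.0,"y":1.1,"z":0,"ax":0,"ay":0,"az":-5.2,"hand":40}
    - {"x":1.3,"y":1.3,"z":0,"ax":0,"ay":0,"az":-6.5,"hand":40}
    - {"x":1.6,"y":1.45,"z":0,"ax":0,"ay":0,"az":-7.8,"hand":40}
    - {"x":1.88,"y":1.54,"z":0,"ax":0,"ay":0,"az":-9.1,"hand":40}
    - {"x":1.88,"y":1.54,"z":0,"ax":0,"ay":0,"az":-10.4,"hand":40}

```text
clock: 16.7
eef_pos: [593.0, -299.1, 156.9]
tcp_rot: [3.142, -0.0, 1.102]
contact_force: [0.1, -0.0, -0.0]
opening: 0.468
grasp_force: 0.0
```

```bash
python3 -c "
from h import *
go(-49,-452,163,np.pi/2)"
```

```text
x -0.00 y 0.02 z -0.12 az -4.58 stop [ -49.92759905 -451.37688665] rot [ 3.14158176e+00 -3.24181940e-04  1.10166158e+00] F [ 0.06029737 -0.01599525 -0.04156616] t 16.7 open 0.4678482781458845
```

Call:
drive_tool:
  plan:
    - {"x":0,"y":0.02,"z":0,"ax":0,"ay":0,"az":-1.3,"hand":40}
    - {"x":0,"y":0.02,"z":0,"ax":0,"ay":0,"az":-2.6,"hand":40}
    - {"x":0,"y":0.02,"z":0,"ax":0,"ay":0,"az":-3.9,"hand":40}
    - {"x":0,"y":0.02,"z":0.3,"ax":0,"ay":0,"az":-4.58,"hand":40}
    - {"x":0,"y":0.02,"z":0.8,"ax":0,"ay":0,"az":-4.58,"hand":40}
    - {"x":0,"y":0.02,"z":1.2,"ax":0,"ay":0,"az":-4.58,"hand":40}
    - {"x":0,"y":0.02,"z":1.2,"ax":0,"ay":0,"az":-4.58,"hand":40}

```text
clock: 17.4
eef_pos: [590.2, -297.9, 94.3]
tcp_rot: [-3.136, -0.003, 1.576]
contact_force: [-0.5, 0.0, 0.5]
opening: 0.47
grasp_force: 0.0
```

```bash
python3 -c "
from h import *
go(-50,-452,20,np.pi/2)
s=imaging.grab_frame('scene')[120:320,130:380]
cv2.imwrite('pics/s4.png',cv2.resize(s,(0,0),fx=3,fy=3)[:,:,::-1])"
```

```text
x -0.04 y 0.05 z 1.49 az -0.05 stop [ -52.71427787 -450.13042029] rot [-3.13597947e+00 -3.07554082e-03  1.57564794e+00] F [-0.5388464   0.01817892  0.45077247] t 17.4 open 0.4701540504510186
```

View pics/s4.png

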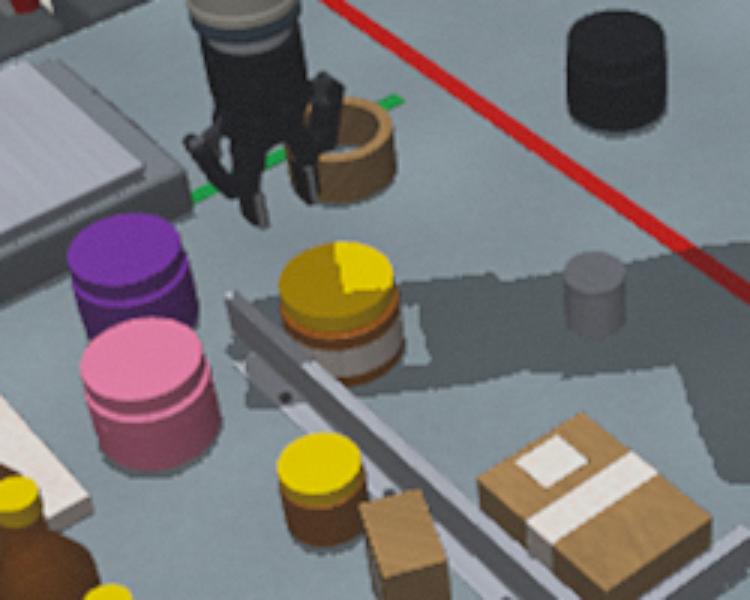

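The jar (crop (340,310)) stands upright at the rail. The fingers at (260,210) and (305,185) are clear of everything, and the carton is in the corner. Now I'll descend and push along the rail.

Call:
drive_tool:
  plan:
    - {"x":-0.04,"y":0.03,"z":0.4,"ax":0,"ay":0,"az":0,"hand":40}
    - {"x":-0.04,"y":0.03,"z":0.8,"ax":0,"ay":0,"az":0,"hand":40}
    - {"x":-0.04,"y":0.03,"z":1.2,"ax":0,"ay":0,"az":0,"hand":40}
    - {"x":-0.04,"y":0.03,"z":1.45,"ax":0,"ay":0,"az":0,"hand":40}
    - {"x":-0.04,"y":0.03,"z":1.45,"ax":0,"ay":0,"az":0,"hand":40}

```text
clock: 17.95
eef_pos: [593.4, -300.8, 25.0]
tcp_rot: [-3.14, -0.001, 1.576]
contact_force: [-1.0, 0.1, -0.5]
opening: 0.468
grasp_force: 0.0
```

```bash
python3 -c "
from h import *
go(-50,-243,20,np.pi/2)"
```

```text
x 4.20 y -0.03 z 0.10 az -0.05 stop [ -49.57828442 -453.07014377] rot [-3.13974380e+00 -1.02386656e-03  1.57564493e+00] F [-0.98125873  0.07543889 -0.47122596] t 17.95 open 0.4682723360182002
```

Call:
drive_tool:
  plan:
    - {"x":0.14,"y":0,"z":0.05,"ax":0,"ay":0,"az":0,"hand":40}
    - {"x":0.28,"y":0,"z":0.05,"ax":0,"ay":0,"az":0,"hand":40}
    - {"x":0.42,"y":0,"z":0.05,"ax":0,"ay":0,"az":0,"hand":40}
    - {"x":0.56,"y":0,"z":0.05,"ax":0,"ay":0,"az":0,"hand":40}
    - {"x":0.7,"y":0,"z":0.05,"ax":0,"ay":0,"az":0,"hand":40}
    - {"x":0.84,"y":0,"z":0.05,"ax":0,"ay":0,"az":0,"hand":40}
    - {"x":0.98,"y":0,"z":0.05,"ax":0,"ay":0,"az":0,"hand":40}
    - {"x":1.12,"y":0,"z":0.05,"ax":0,"ay":0,"az":0,"hand":40}

```text
clock: 18.75
eef_pos: [594.1, -244.8, 24.1]
tcp_rot: [3.141, 0.0, 1.576]
contact_force: [0.2, -2.9, 2.5]
opening: 0.466
grasp_force: 1.9
```

```bash
python3 -c "
from h import *
go(-50,-243,20,np.pi/2)"
```

```text
x 3.08 y -0.05 z 0.08 az -0.05 stop [ -48.31807837 -397.10672586] rot [3.14103456e+00 3.45588476e-04 1.57566434e+00] F [ 0.16957946 -2.94558562  2.54845515] t 18.75 open 0.46588229543860965
```

Call:
drive_tool:
  plan:
    - {"x":0.16,"y":0,"z":0,"ax":0,"ay":0,"az":0,"hand":40}
    - {"x":0.32,"y":0,"z":0,"ax":0,"ay":0,"az":0,"hand":40}
    - {"x":0.48,"y":-0.01,"z":0,"ax":0,"ay":0,"az":0,"hand":40}
    - {"x":0.64,"y":-0.01,"z":0,"ax":0,"ay":0,"az":0,"hand":40}
    - {"x":0.8,"y":-0.02,"z":0,"ax":0,"ay":0,"az":0,"hand":40}
    - {"x":0.96,"y":-0.02,"z":0,"ax":0,"ay":0,"az":0,"hand":40}
    - {"x":1.12,"y":-0.03,"z":0,"ax":0,"ay":0,"az":0,"hand":40}
    - {"x":1.28,"y":-0.03,"z":0,"ax":0,"ay":0,"az":0,"hand":40}

```text
clock: 19.55
eef_pos: [591.8, -180.5, 23.8]
tcp_rot: [-3.141, -0.0, 1.576]
contact_force: [-1.0, -4.2, 2.1]
opening: 0.467
grasp_force: 1.9
```

Call:
drive_tool:
  plan:
    - {"x":0.16,"y":0,"z":0,"ax":0,"ay":0,"az":0,"hand":40}
    - {"x":0.32,"y":0,"z":0,"ax":0,"ay":0,"az":0,"hand":40}
    - {"x":0.48,"y":0,"z":0,"ax":0,"ay":0,"az":0,"hand":40}
    - {"x":0.64,"y":-0.01,"z":0,"ax":0,"ay":0,"az":0,"hand":40}
    - {"x":0.8,"y":-0.01,"z":0,"ax":0,"ay":0,"az":0,"hand":40}
    - {"x":0.96,"y":-0.01,"z":0,"ax":0,"ay":0,"az":0,"hand":40}
    - {"x":1.12,"y":-0.01,"z":0,"ax":0,"ay":0,"az":0,"hand":40}
    - {"x":1.24,"y":-0.01,"z":0,"ax":0,"ay":0,"az":0,"hand":40}

```text
clock: 20.35
eef_pos: [591.1, -118.4, 23.7]
tcp_rot: [-3.141, -0.0, 1.576]
contact_force: [0.4, -2.8, 1.1]
opening: 0.473
grasp_force: 1.7
```

```bash
python3 -c "
from h import *
go(-50,-243,20,np.pi/2)"
```

```text
x 0.55 y -0.00 z 0.07 az -0.05 stop [ -49.93774663 -270.67495034] rot [-3.14138565e+00 -9.64275490e-05  1.57587760e+00] F [ 0.35337148 -2.75596773  1.07181527] t 20.35 open 0.4731882534198202
```

Call:
drive_tool:
  plan:
    - {"x":0.1,"y":0,"z":0,"ax":0,"ay":0,"az":0,"hand":40}
    - {"x":0.2,"y":0,"z":0,"ax":0,"ay":0,"az":0,"hand":40}
    - {"x":0.3,"y":0,"z":0,"ax":0,"ay":0,"az":0,"hand":40}
    - {"x":0.38,"y":0,"z":0,"ax":0,"ay":0,"az":0,"hand":40}
    - {"x":0.44,"y":0,"z":0,"ax":0,"ay":0,"az":0,"hand":40}
    - {"x":0.5,"y":0,"z":0,"ax":0,"ay":0,"az":0,"hand":40}
    - {"x":0.5,"y":0,"z":0,"ax":0,"ay":0,"az":0,"hand":40}

```text
clock: 21.05
eef_pos: [591.0, -93.7, 23.7]
tcp_rot: [-3.141, -0.0, 1.576]
contact_force: [0.3, -0.3, -0.4]
opening: 0.47
grasp_force: 0.1
```

Call:
drive_tool:
  plan:
    - {"x":0.03,"y":0,"z":0,"ax":0,"ay":0,"az":0,"hand":40}
    - {"x":0.06,"y":0,"z":0,"ax":0,"ay":0,"az":0,"hand":40}
    - {"x":0.06,"y":0,"z":0,"ax":0,"ay":0,"az":0,"hand":40}

```text
clock: 21.35
eef_pos: [591.0, -91.0, 23.7]
tcp_rot: [-3.141, -0.0, 1.576]
contact_force: [-0.2, -1.7, 0.5]
opening: 0.468
grasp_force: 0.6
```

Call:
drive_tool:
  plan:
    - {"x":0.03,"y":0,"z":0,"ax":0,"ay":0,"az":0,"hand":40}
    - {"x":0.06,"y":0,"z":0,"ax":0,"ay":0,"az":0,"hand":40}
    - {"x":0.06,"y":0,"z":0,"ax":0,"ay":0,"az":0,"hand":40}

```text
clock: 21.65
eef_pos: [591.0, -88.0, 23.7]
tcp_rot: [-3.141, -0.0, 1.576]
contact_force: [0.6, -1.2, -0.7]
opening: 0.475
grasp_force: 0.6
```

Call:
drive_tool:
  plan:
    - {"x":0.03,"y":0,"z":0,"ax":0,"ay":0,"az":0,"hand":40}
    - {"x":0.05,"y":0,"z":0,"ax":0,"ay":0,"az":0,"hand":40}
    - {"x":0.05,"y":0,"z":0,"ax":0,"ay":0,"az":0,"hand":40}

```text
clock: 21.95
eef_pos: [591.1, -86.6, 23.8]
tcp_rot: [3.141, 0.002, 1.576]
contact_force: [-0.5, -9.6, -1.4]
opening: 0.47
grasp_force: 4.1
```

Call:
drive_tool:
  plan:
    - {"x":0.02,"y":0,"z":0,"ax":0,"ay":0,"az":0,"hand":40}
    - {"x":0.04,"y":0,"z":0,"ax":0,"ay":0,"az":0,"hand":40}
    - {"x":0.04,"y":0,"z":0,"ax":0,"ay":0,"az":0,"hand":40}

```text
clock: 22.25
eef_pos: [591.3, -86.4, 23.9]
tcp_rot: [3.141, 0.004, 1.577]
contact_force: [-1.0, -19.7, -0.1]
opening: 0.467
grasp_force: 9.3
```

Call:
drive_tool:
  plan:
    - {"x":-0.1,"y":0,"z":0,"ax":0,"ay":0,"az":0,"hand":40}
    - {"x":-0.4,"y":0,"z":0,"ax":0,"ay":0,"az":0,"hand":40}
    - {"x":-1.0,"y":0,"z":0,"ax":0,"ay":0,"az":0,"hand":40}
    - {"x":-1.4,"y":0,"z":-0.6,"ax":0,"ay":0,"az":0,"hand":40}
    - {"x":-2.0,"y":0,"z":-1.4,"ax":0,"ay":0,"az":0,"hand":40}
    - {"x":-2.6,"y":0,"z":-2.2,"ax":0,"ay":0,"az":0,"hand":40}
    - {"x":-3.4,"y":0,"z":-2.8,"ax":0,"ay":0,"az":0,"hand":40}
    - {"x":-4.2,"y":0,"z":-2.8,"ax":0,"ay":0,"az":0,"hand":40}

```text
clock: 23.05
eef_pos: [594.5, -296.5, 169.4]
tcp_rot: [3.134, 0.003, 1.576]
contact_force: [0.3, -0.3, -0.1]
opening: 0.47
grasp_force: 0.0
```

```bash
python3 -c "
from h import *
im=imaging.grab_frame('top'); hsv=cv2.cvtColor(im,cv2.COLOR_RGB2HSV)
e=cv2.fitEllipse(big(cv2.inRange(hsv,(22,150,100),(35,255,255)),(320,160,400,240)));print(e)
print('jar',RS.T@(cast('top',[e[0]],77)[0]-K))
cv2.imwrite('pics/t5.png',cv2.resize(im[130:290,235:475],(0,0),fx=3.3,fy=3.3,interpolation=cv2.INTER_CUBIC)[:,:,::-1])"
```

```text
((345.7640380859375, 179.5594940185547), (41.167449951171875, 41.96440887451172), 87.20296478271484)
jar [ -50.00405218 -185.30903684]
```

View pics/t5.png

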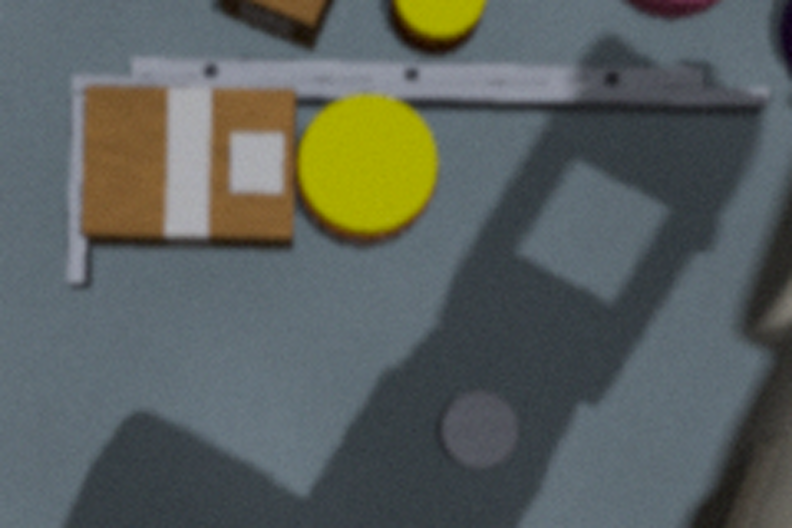

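The jar's lid at crop (368,165) touches the carton and sits at the rail. The tin has not moved. As a last check, I'll measure the carton by the same method before handing in.

```bash
python3 -c "
from h import *
f=lambda P:np.float64(P)/3.3+[235,130]-0.35
C=(cast('top',f([(84,87),(296,90),(292,240),(84,236)]),70)-K)@RS
e=C[0]-C[1]+C[3]-C[2];print(C.mean(0),np.arctan2(-e[0],e[1]))"
```

```text
[-49.64254756 -68.57732446] -0.0005839291193159394
```

```bash
python3 -c "
from rig import r
print(r.sign_off())"
```

```text
the job is handed in; nothing more can be done
None
```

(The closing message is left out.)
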